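# Set the drawer pulls to dry and clear the finishing bench

## Robot

A 6-joint arm with a two-finger parallel gripper is mounted at the origin on the work surface. World frame = base frame: x ahead of the robot, y to its left, z up, the work surface at z = 0. Lengths are in mm, angles in rad, forces in N, time in s.
With the tool pointing down it reaches from about 350 to 775 mm from the base axis. Payload 7.3 kg.
Tool frame: the origin (TCP) lies between the finger pads; the fingertips stand 25 mm ahead of it and the grasp point (between the pads) lies 6 mm ahead of it (r.tip_extent is the distance from the TCP to the fingertips, in mm); z points along the fingers, y is the line along which they close (so a half turn about z gives the same grasp; the last joint's range is limited). The gripper opens to 92 mm and grips with 3 to 60 N. Pads are 19 mm wide; open, the fingers measure 130 mm over their backs; the gripper's body (75 mm by 190 mm) begins 47 mm behind the grasp point.
Start: joints at [0.957, 0.342, 1.524, -0, 1.275, -0.146], TCP at [236.723, 468.62, 251.741] pointing down, gripper open.
Joint ranges: [-2.53, 2.53], [-0.77, 2.02], [0.04, 2.7], [-1, 4.14], [0.28, 2.66], [-3.11, 3.11]. Speed limits (rad/s): [2.57, 2.57, 3.14, 3.14, 3.14, 3.14].

## Interface

Orientations are given as a unit quaternion [x, y, z, w].
In Python, from cell import r gives the robot as it stands. Calls block until the motion is done:
- r.move_ptp(position, orientation): joint-space move of the TCP to a pose.
- r.line_to(position, rot=None, vel=150, threshold=None): straight line of the TCP; rot=None keeps the orientation; vel is the mean speed in mm/s. With threshold (N) it stops when the force on the tool has changed by that much, and returns True; else False.
- r.goto_joints(angles): joint-space move.
- r.set_gripper(opening, f_grip=None): finger opening in mm; f_grip is the grip in N (None keeps the last); returns when the fingers have stopped.
- r.pause(seconds).
- r.solve_ik(position, orientation): joint angles nearest the present ones, or None.
- r.get_state(): the state.
- r.capture(name): name is "side" or "top"; returns a dict with "image" (420x560x3 uint8, blue, green, red), "depth" (420x560 float32, mm along the optical axis (not along the pixel's ray), 0 where there is no reading), "fx", "fy", "cx", "cy" (pixels), "k1" (the pictures are not rectified: a ray, as slopes to the right and down, at radius r is drawn at 1 + k1 r^2 times it, then the intrinsics apply), "camera_from_world" (4x4, takes a point from world to camera coordinates). Camera axes: x right, y up, looking along -z (the intrinsics and any distortion apply to the point x, -y, -z); pixel columns grow to the right and rows downward; lengths in mm; the calibration is good to about 2 mm. A picture is of the moment at which its call begins.
A pose or a line that the arm cannot do raises r.MotionError and nothing moves.
- r.finish_job(): hands the job in; it is judged then, once.
The state is a dict: "time": time; "q": joint angles; "joint_velocities": joint speeds; "effort": joint torques, N m; "eef_pos": TCP position; "tcp_rot": TCP orientation; "ft_force": force on the tool from outside, world axes, zero at the start; "moment": the same for the moment, N m; "gripper_width": finger opening in mm; "gripper_force": force on a finger pad.
Only numpy, scipy, OpenCV 4.12 (cv2) and the standard library are available. Lean on these libraries where they do the work, as an engineer would, in place of code of your own. Each camera call takes 0.05 s, during which the arm holds its last target. There are 200 camera calls.

## Task

Tip the drawer pulls out of the pot by its handle into the drying tray, put in the ones lying on the newspaper too, and stand the empty pot upright on the cork mat. Once all pulls are in the tray and the pot is on the mat, open the air valve to half (lever at 45 degrees, the thick mark). Put each sanding block that is out back into its own pocket, lying flat on the pocket floor (at any time); leave everything else on the bench where it is.

Things in the scene. Friction and masses are not known exactly. Their poses are not given: they have to be found in the camera images.
- pot: grey plastic pot, open on top, holding 3 or 4 drawer pulls. Flared: outer radius 44 mm at base, 62 mm at rim, 78 mm high, wall 4, floor 5 mm, about 0.22 kg. Origin: centre of underside, z up, +x towards its handle: an upright plate 12 mm thick (in pot's y), 64 to 110 mm out from the axis, 35 to 77 mm above the underside. Starts left of the tray, handle roughly to +y
- pot_grip (a point): point in the middle of the pot's handle plate, 89 mm out from the pot's axis and 58 mm above its underside; axes as the pot's
- pot_rim (a point): centre of the pot's mouth, 78 mm above its underside
- mat: round cork mat, 130 mm across, 4 mm thick, fixed; origin: centre of its underside. The pot's place
- tray: open aluminium drying tray, fixed, 180 (its x) by 220 (its y) by 50 mm high, walls and floor 5 mm; origin: centre of its underside
- pull0: square wooden drawer pull, 26 x 26 mm (its x, y), 18 mm high, 12 g. Origin: centre of one square face, body towards its +z. Starts in the pot; may be absent
- pull1: another such drawer pull, in the pot; may be absent
- pull2: another such drawer pull, in the pot; may be absent
- pull3: another such drawer pull, in the pot; may be absent
- pull4: such a drawer pull, lying on the newspaper; may be absent
- pull5: such a drawer pull, lying on the newspaper; may be absent
- block_bar: wooden sanding block with a long narrow sole, 84 (its x) x 26 (its y) x 14 mm high, and on top a grip ridge 50 mm long (its x), 18 mm wide (its y), from 14 to 42 mm above the underside; 0.12 kg. Origin: centre of its underside, z up. May be absent
- slot_bar: storage slot of the bar sanding block: fixed plywood tray 112 (its x) x 76 (its y) x 16 mm high with a pocket 92 x 34 mm, 12 mm deep (its floor 4 mm above the table), centred, in the shape of that block's sole (long sides along the tray's x). Origin: centre of its underside. The three slots stand side by side in any order
- block_square: wooden sanding block with a square sole, 54 x 54 x 14 mm high, and on top a grip ridge 50 mm long (its x), 18 mm wide (its y), from 14 to 42 mm above the underside; 0.12 kg. Origin: centre of its underside, z up. May be absent
- slot_square: storage slot of the square sanding block: fixed plywood tray 112 (its x) x 76 (its y) x 16 mm high with a pocket 62 x 62 mm, 12 mm deep (its floor 4 mm above the table), centred, in the shape of that block's sole (long sides along the tray's x). Origin: centre of its underside. The three slots stand side by side in any order
- block_round: wooden sanding block with a round sole, 58 mm across, x 14 mm high, and on top a grip ridge 50 mm long (its x), 18 mm wide (its y), from 14 to 42 mm above the underside; 0.12 kg. Origin: centre of its underside, z up. May be absent
- slot_round: storage slot of the round sanding block: fixed plywood tray 112 (its x) x 76 (its y) x 16 mm high with a pocket 66 mm across, round, 12 mm deep (its floor 4 mm above the table), centred, in the shape of that block's sole (long sides along the tray's x). Origin: centre of its underside. The three slots stand side by side in any order
- valve (a joint): air valve lever angle, rad: 0 closed, 1.571 fully open, grows counter-clockwise from above; stiff (0.12 N m), stays where left. Lever: level steel bar, 14 mm wide, 14 mm thick, reaching 94 mm from its upright pivot. White disc below it with three black marks: closed, half open (the thick one, 45 degrees), fully open
- valve_pivot (a point): point on the lever's pivot axis at the lever's mid-height, 78 mm above the table; its axes are the valve's: at angle 0 the lever points along its -x, at 1.571 along its -y
- brush: paintbrush lying between the pot and the tray; leave alone. Origin: as placed on the table
- jar: amber glass jar with steel lid, 60 mm across, 90 mm high; leave alone. Origin: as placed on the table
- tin: small closed aluminium tin, 60 mm across, 35 mm high; leave alone. Origin: as placed on the table
- tape: roll of paper tape, 76 mm across, 24 mm high; leave alone. Origin: as placed on the table
Mind the look-alikes: they are no part of the job. Leave any blue or purple look-alike of the pull5 alone.

How it is judged:
By the outcome, as a careful person would: the job done as asked, in the order asked, and still so for the second after the job is handed in, with the robot touching nothing.
Of pull0, pull1, pull2, pull3 only 3 to 4 are there at a start; the rules pass over those that are not, and their reading is None.
Of pull4, pull5 only 1 to 2 are there at a start; the rules pass over those that are not, and their reading is None.
Of block_bar, block_square, block_round only 2 to 3 are there at a start; the rules pass over those that are not, and their reading is None.
At some moment in a run one of block_bar, block_square, block_round may be knocked a few centimetres aside while the robot is not near it.
It also fails if it takes over 208 s, if anything falls off the work surface, if the arm or the gripper's body presses on something with over 40 N, if the wrist force passes 120 N, or if a joint passes its speed limit or range.

## Working session

There is one attempt and no reset: what is moved stays moved. The work goes in short steps, each a Python script; the robot and the scene stay as the last script left them, time stands still between calls to the robot, and variables do not carry over. Pictures are saved under pics/ and viewed, at most 14 in all, crops included, and the job is handed in when it is done.

```bash
ls; mkdir -p pics; cat > h.py <<'E'
import numpy as np, cv2
from cell import r
from scipy.spatial.transform import Rotation as R
def cap(n):
    return r.capture(n)
def px2ray(c,uv):
    uv=np.atleast_2d(np.asarray(uv,float))
    d=(uv-[c['cx'],c['cy']])/[c['fx'],c['fy']]
    s=d.copy()
    for _ in range(20):
        s=d/(1+c['k1']*(s**2).sum(1,keepdims=True))
    M=np.array(c['camera_from_world']); Rm=M[:3,:3]; o=-Rm.T@M[:3,3]
    v=np.c_[s[:,0],-s[:,1],-np.ones(len(s))]
    return o,v@Rm
def onz(c,uv,z):
    o,v=px2ray(c,uv); return o+v*((z-o[2])/v[:,2])[:,None]
def cloud(c):
    h,w=c['depth'].shape; u,v=np.meshgrid(np.arange(w),np.arange(h))
    o,ray=px2ray(c,np.c_[u.ravel(),v.ravel()])
    P=o+ray*c['depth'].reshape(-1,1); P[c['depth'].ravel()<=0]=np.nan
    return P.reshape(h,w,3)
def proj(c,P):
    M=np.array(c['camera_from_world']);p=np.atleast_2d(P)@M[:3,:3].T+M[:3,3]
    s=np.c_[p[:,0],-p[:,1]]/(-p[:,2:]); s=s*(1+c['k1']*(s**2).sum(1,keepdims=True))
    return s*[c['fx'],c['fy']]+[c['cx'],c['cy']]
def down(yaw): # tool z down, tool y axis at angle yaw in world
    y=np.array([np.cos(yaw),np.sin(yaw),0]);z=np.array([0,0,-1.]);x=np.cross(y,z)
    return R.from_matrix(np.c_[x,y,z]).as_quat()
E
python3 - <<'E'
from h import *
import pickle
for n in('top','side'):
    c=cap(n);cv2.imwrite(f'pics/{n}0.png',cv2.resize(c['image'],(784,588),interpolation=cv2.INTER_CUBIC)); pickle.dump(c,open(f'{n}0.pkl','wb'))
    M=np.array(c['camera_from_world']);print(n,(-M[:3,:3].T@M[:3,3]).round(),(-M[2,:3]).round(2),c['fx'],c['k1'],(c['depth']>0).mean())
s=r.get_state();print(s)
E
```

```text
pics
top [ 248.  -31. 1244.] [ 0.19 -0.01 -0.98] 499.9582379839038 0.06126705246369999 0.9958163265306123
side [ 377. -784.  690.] [ 0.11  0.76 -0.63] 381.7750968272645 0.02839341322541862 0.996109693877551
{'time': 0.1, 'q': array([ 9.57027257e-01,  3.42654650e-01,  1.52490620e+00,  1.10739708e-05,
        1.27543103e+00, -1.46026454e-01]), 'joint_velocities': array([ 0.00109498, -0.00197071, -0.00191106, -0.00021795,  0.00077768,
       -0.00071034]), 'effort': array([ 8.08079312e-04, -4.32002378e+01, -2.44694924e+01,  7.17462623e-02,
        5.26014017e-02, -1.84325148e-05]), 'eef_pos': array([236.5051194 , 468.34059044, 251.11895626]), 'tcp_rot': array([ 2.31746683e-01,  9.72775917e-01, -6.47766145e-04, -2.64351918e-04]), 'ft_force': array([0.34322402, 0.86786757, 0.0312856 ]), 'moment': array([-0.02242741, -0.01635169, -0.00321272]), 'gripper_force': 0.0, 'gripper_width': 91.583517989185}
```

View pics/top0.png

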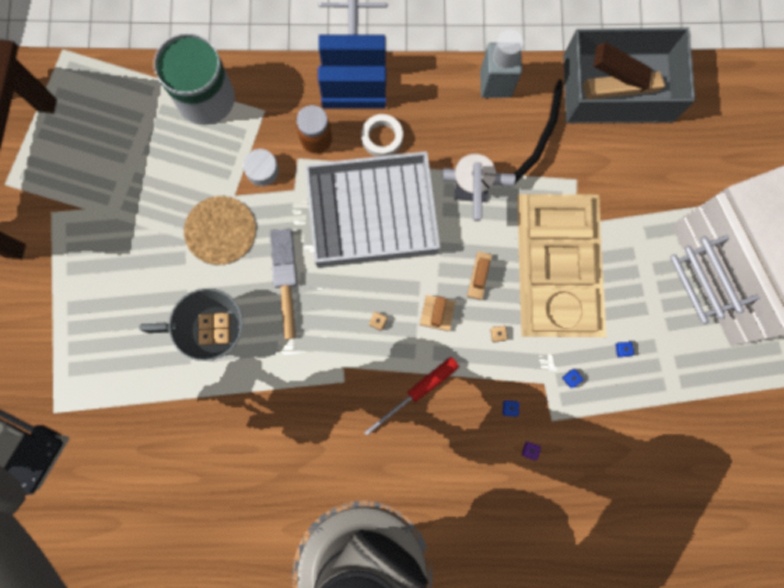

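View pics/side0.png

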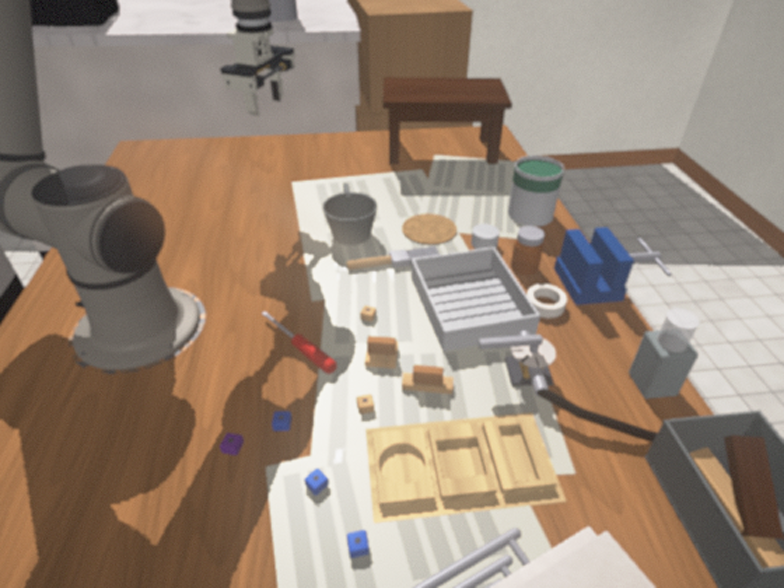

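Top view: the pot is at (206,322) with its handle end at (145,328) and 4 pulls inside. Mat (220,230), tray (373,208), brush (285,285), valve pivot (476,172) with the lever pointing down to (477,218). Slots from top to bottom: bar (563,217), square (561,264), round (566,308).

Candidates:
- **Pulls:** wooden (378,321) and (499,333) are the ones I want. Blue (572,378), (625,349), (511,408) and purple (531,451) are decoys.
- **Blocks:** bar (480,275) and square (436,312). Round is absent. The dark piece in the grey box (625,65) is not part of the job.

Next is a close crop to check this, plus measurements.

```bash
cat > meas.py <<'E'
from h import *
def wood(c):
    hsv=cv2.cvtColor(c['image'],cv2.COLOR_BGR2HSV); return hsv
def blobs(c,P,zlo,zhi,xy0,rad,sat=None):
    m=(P[...,2]>zlo)&(P[...,2]<zhi)&(np.hypot(P[...,0]-xy0[0],P[...,1]-xy0[1])<rad)
    if sat is not None: m&=cv2.cvtColor(c['image'],cv2.COLOR_BGR2HSV)[...,1]>sat
    return m
def rect(Q):
    (c,s,a)=cv2.minAreaRect(Q[:,:2].astype(np.float32)); return np.round(c,1),np.round(s,1),round(a,1)
E
python3 - <<'E'
from meas import *
import pickle
c=pickle.load(open('top0.pkl','rb'));d=pickle.load(open('side0.pkl','rb'))
P=cloud(c);Q=cloud(d);k=560/784
for n,(u,v) in dict(pot=(206,322),hend=(146,328),mat=(220,230),tray=(373,208),pullA=(378,321),pullB=(499,333),bar=(480,275),sq=(436,312),sbar=(563,217),ssq=(561,264),srnd=(566,308),piv=(476,172),lev=(477,215),brush=(285,285),tin=(261,167),jar=(313,122),tape=(383,134),base=(400,370)).items():
    print(n,P[int(v*k),int(u*k)].round(0))
im=c['image'][80:265,250:440];cv2.imwrite('pics/crop1.png',cv2.resize(im,None,fx=3.2,fy=3.2,interpolation=cv2.INTER_CUBIC))
# compare side cloud on features
for n,(u,v) in dict(pullA=(368,310),pullB=(366,401),barridge=(429,371),sqridge=(382,345),mat=(429,229)).items(): print('side',n,Q[int(v*k),int(u*k)].round(0))
E
```

```text
pot [418. 275.  20.]
hend [402. 360.  74.]
mat [591. 262.   2.]
tray [634. -17.   2.]
pullA [421. -27.  19.]
pullB [ 401. -239.   20.]
bar [ 498. -203.   46.]
sq [ 435. -127.   41.]
sbar [ 616. -367.   -1.]
ssq [ 528. -357.    3.]
srnd [ 446. -363.    4.]
piv [ 674. -198.   85.]
lev [ 596. -196.   86.]
brush [486. 139.  21.]
tin [700. 186.  35.]
jar [762.  88.  90.]
tape [782. -35.  -4.]
base [336. -64.   5.]
side pullA [422. -25.  17.]
side pullB [ 402. -242.   19.]
side barridge [ 506. -214.   42.]
side sqridge [ 437. -137.   34.]
side mat [592. 261.   3.]
```

View pics/crop1.png

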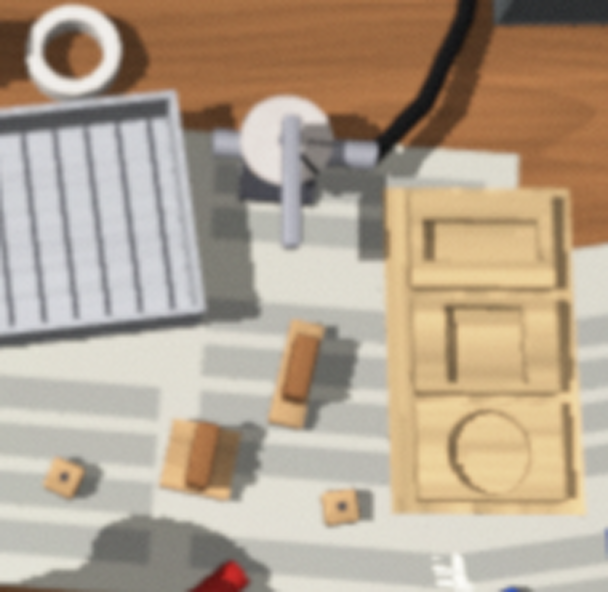

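Crop: two wooden pulls at (65,477) and (341,507), bar block (297,373), square block (200,460). The valve's thick mark is at about (310,163), lower right at 45°, and the thin open mark is to the right. The lever is closed, pointing -x, so the valve axes roughly match the world axes.

```bash
cat >> meas.py <<'E'
from scipy.optimize import least_squares
def mask_rect(c,P,m,z):
    """largest component of mask m -> rect of its pixels cast on plane z, and median depth-z"""
    n,l,s,_=cv2.connectedComponentsWithStats(m.astype(np.uint8)); 
    if n<2: return None
    i=1+np.argmax(s[1:,4]); mm=l==i; v,u=np.nonzero(mm)
    return rect(onz(c,np.c_[u,v],z)),len(u),round(float(np.nanmedian(P[mm][:,2])),1),onz(c,np.c_[u,v],z)[:,:2].mean(0).round(1)
def near(P,xy,rad): return np.hypot(P[...,0]-xy[0],P[...,1]-xy[1])<rad
def circ(Q,rr=None):
    f=lambda p:np.hypot(Q[:,0]-p[0],Q[:,1]-p[1])-p[2]
    s=least_squares(f,[*Q[:,:2].mean(0),50],loss='soft_l1'); return s.x.round(1),np.abs(s.fun).mean().round(2)
E
python3 - <<'E'
from meas import *
import pickle
c=pickle.load(open('top0.pkl','rb'));d=pickle.load(open('side0.pkl','rb'))
for nm,cc in (('top',c),('side',d)):
    print(nm);P=cloud(cc);hsv=cv2.cvtColor(cc['image'],cv2.COLOR_BGR2HSV);S=hsv[...,1].astype(int);Z=P[...,2]
    # noise on newspaper
    mm=near(P,(380,-130),25);print('noise z',np.nanmean(Z[mm]).round(1),np.nanstd(Z[mm]).round(1))
    for n,xy in dict(A=(421,-27),B=(401,-240)).items():
        print(n,mask_rect(cc,P,near(P,xy,40)&(S>80)&(Z>12.5),18))
    for n,xy in dict(bar=(500,-206),sq=(436,-130)).items():
        print(n,'ridge',mask_rect(cc,P,near(P,xy,60)&(S>80)&(Z>34),42),'sole',mask_rect(cc,P,near(P,xy,60)&(S>70)&(Z>7),14))
    m=near(P,(418,275),85)&(Z>66)&(Z<90);v,u=np.nonzero(m)
    print('rim',circ(P[m]),np.nanmedian(Z[m]))
    m=near(P,(404,352),35)&(Z>60);print('handle',rect(P[m]),P[m].mean(0).round(1))
    m=near(P,(591,262),75)&(S>60)&(Z<12);v,u=np.nonzero(m);print('mat',mask_rect(cc,P,m,4))
    m=near(P,(530,-360),200)&(Z>9.5)&(Z<25)&(S>30)&(P[...,1]<-285);print('slots',mask_rect(cc,P,m,16))
    m=near(P,(634,-17),170)&(Z>36)&(Z<60);print('tray',mask_rect(cc,P,m,50))
    m=near(P,(634,-197),80)&(Z>68)&(Z<100)&(P[...,0]<665);print('lever',mask_rect(cc,P,m,85))
    m=near(P,(480,139),120)&(Z>5)&(Z<40)&(abs(P[...,1]-139)<30);print('brush',mask_rect(cc,P,m,10), np.nanmax(Z[m]))
E
```

```text
top
noise z 1.7 2.6
A ((array([421.2, -26.7]), array([23.3, 24.5]), 63.6), 90, 18.1, array([421. , -26.6]))
B ((array([ 398.7, -239.3]), array([23.1, 25.8]), 11.3), 93, 18.3, array([ 398.6, -239.3]))
bar ridge ((array([ 502.9, -208.6]), array([18.2, 50.8]), 76.2), 147, 41.8, array([ 503. , -208.8])) sole ((array([ 504.2, -208.6]), array([26.4, 84.4]), 76.8), 339, 19.9, array([ 503.6, -208.7]))
sq ridge ((array([ 435.4, -132.7]), array([17.6, 49.8]), 78.0), 149, 42.0, array([ 435.2, -132.6])) sole ((array([ 437.5, -132.5]), array([53.3, 56.4]), 78.6), 463, 16.3, array([ 436.4, -132.4]))
rim (array([406.9, 261.1,  58.2]), np.float64(4.99)) 76.38236276886175
handle (array([401.2, 343.8]), array([23.3, 53.6]), 10.4) [403.3 343.6  75.3]
mat ((array([591. , 262.2]), array([128.7, 127.2]), 45.4), 1981, 4.2, array([590.4, 262.3]))
slots ((array([ 611.4, -356.6]), array([112.4,  79.1]), 89.9), 895, 16.2, array([ 611.7, -357.9]))
tray ((array([619.7, -14.9]), array([183.7, 222.1]), 6.6), 963, 48.8, array([623. , -16.4]))
lever ((array([ 625. , -198.8]), array([14.4, 78.2]), 88.7), 194, 84.6, a
[... 673 characters left out ...]
[67.1, 52.8]), 77.5), 407, 20.1, array([ 438.5, -132.2]))
rim (array([410.5, 260.2,  58.6]), np.float64(2.84)) 74.13374782905441
handle (array([403.1, 344.4]), array([22.2, 51.9]), 9.4) [406.4 337.9  75.3]
mat ((array([592.5, 261.5]), array([120.6, 126.3]), 83.2), 654, 4.6, array([592.7, 259.3]))
slots ((array([ 612. , -360.1]), array([114.9,  77.3]), 89.3), 1276, 15.2, array([ 612. , -363.7]))
tray ((array([622.8, -21.6]), array([185.4, 236. ]), 6.5), 1114, 46.5, array([626.2, -32.3]))
lever ((array([ 625.6, -204. ]), array([23.6, 78.4]), 88.7), 257, 83.6, array([ 625.3, -204.1]))
brush ((array([492.7, 143.7]), array([201.6,  60.3]), 4.9), 487, 18.0, array([494.2, 145.8])) 23.53156217984713
```

```bash
python3 - <<'E'
from meas import *
import pickle
c=pickle.load(open('top0.pkl','rb'));d=pickle.load(open('side0.pkl','rb'))
for nm,cc in (('top',c),('side',d)):
    print(nm);P=cloud(cc);Z=P[...,2];S=cv2.cvtColor(cc['image'],cv2.COLOR_BGR2HSV)[...,1]
    m=near(P,(409,262),75)&(Z>68)&(Z<90)&(P[...,1]<315);v,u=np.nonzero(m);X=onz(cc,np.c_[u,v],78)[:,:2].astype(np.float32)
    print('rim',cv2.minEnclosingCircle(X),len(u))
    H=cv2.convexHull(X)[:,0];print(circ(H))
    m=near(P,(402,350),40)&(Z>66)&(P[...,1]>329);v,u=np.nonzero(m);X=onz(cc,np.c_[u,v],77)
    for y in range(330,376,9):
        s=abs(X[:,1]-y)<4.5; 
        if s.any(): print(y,X[s,0].mean().round(1),np.ptp(X[s,0]).round(1),end='; ')
    print(X[:,1].max().round(1))
    base=(P[...,1]<-285)&(P[...,1]>-430)&(P[...,0]>395)&(P[...,0]<665)&(S>30)
    for x0 in (611,528,446):
        b=(abs(P[...,0]-x0)<44)
        t=b&base&(Z>10.5)&(Z<25)
        v,u=np.nonzero(t);print('slot',x0,rect(onz(cc,np.c_[u,v],16)),end=' ')
        hole=b&base&(Z<9.5)&near(P,(x0,-360),52);hole=cv2.morphologyEx(hole.astype(np.uint8),cv2.MORPH_OPEN,np.ones((3,3)))
        print('hole',mask_rect(cc,P,hole,16))
    m=near(P,(674,-198),45)&(Z<72)&(Z>40);print('disc',mask_rect(cc,P,m,60),np.nanmedian(Z[m]))
    m=near(P,(634,-197),110)&(Z>75)&(Z<100);print('lever all',mask_rect(cc,P,m,85))
E
```

```text
top
rim ((407.51885986328125, 261.0472412109375), 61.23936080932617) 374
(array([407.8, 260.5,  60.5]), np.float64(0.57))
330 403.7 9.4; 339 403.4 11.7; 348 402.5 11.7; 357 402.4 11.7; 366 403.1 11.7; 375 404.9 2.3; 370.7
slot 611 (array([ 611.4, -356.6]), array([112.4,  79.1]), 89.9) hole ((array([ 611.2, -356.3]), array([88.7, 31.6]), 89.9), 422, 4.1, array([ 610.5, -356.6]))
slot 528 (array([ 529.7, -356. ]), array([112.8,  84.9]), 89.6) hole ((array([ 526.7, -355.7]), array([58.9, 59.2]), 90.0), 536, 4.4, array([ 525.5, -355.9]))
slot 446 (array([ 446.7, -355.3]), array([ 85.5, 112.9]), 0.0) hole ((array([ 441.6, -354.6]), array([59.2, 61.1]), 87.4), 492, 4.4, array([ 442.1, -354.8]))
disc ((array([ 677.6, -199.1]), array([72.9, 76.9]), 45.8), 555, 54.0, array([ 680.7, -197.5])) 53.98819234452344
lever all ((array([ 639. , -199.1]), array([ 14.4, 106.2]), 88.7), 253, 84.7, array([ 637.1, -198.2]))
side
rim ((411.4812316894531, 253.04617309570312), 67.91008758544922) 244
(array([410.6, 254. ,  63.8]), np.float64(1.87))
330 407.4 9.7; 339 408.0 10.1; 348 405.3 9.8; 357 405.7 9.8; 366 406.4 9.9; 369.7
slot 611 (array([ 608.5, -359.9]), array([114. ,  84.9]), 89.7) hole ((array([ 611.5, -360.5]), array([87.6, 32.1]), 88.3), 592, 3.5, array([ 611.7, -362. ]))
slot 528 (array([ 528. , -357.9]), array([116.2,  76.4]), 89.5) hole ((array([ 527.9, -359.7]), array([58.2, 60.5]), 89.2), 763, 3.4, array([ 527.4, -360.6]))
slot 446 (array([ 447.6, -357.3]), array([116.4,  84.3]), 89.9) hole ((array([ 443.6, -359.2]), array([57.8, 63.6]), 82.7), 686, 3.3, array([ 443. , -359.9]))
disc ((array([ 683.4, -220.3]), array([71.6, 64.9]), 11.2), 468, 54.4, array([ 679.7, -216.9])) 54.37356512279041
lever all ((array([ 639.1, -203.7]), array([ 22.6, 105.3]), 88.6), 321, 84.0, array([ 638.7, -203.6]))
```

```bash
cat >> h.py <<'E'
def potq(G,psi,a,tilt=0):
    """tool pose for pot grip at G: handle heading psi, tool pitch a from down, pot rolled by tilt about its handle axis"""
    B=R.from_euler('z',psi)*R.from_euler('x',tilt)
    z=np.array([-np.sin(a),0,-np.cos(a)]);y=np.array([0,1.,0]);x=np.cross(y,z)
    T=B*R.from_matrix(np.c_[x,y,z]); return np.asarray(G)-6*T.as_matrix()[:,2],T.as_quat(),B
def alt(q): return (R.from_quat(q)*R.from_euler('z',np.pi)).as_quat()
E
python3 - <<'E'
from h import *
for a in (30,45,60,75,90):
  for fl in (0,1):
    o=[]
    for G,psi,t in (((402,350,60),95,0),((500,250,250),150,0),((530,-15,170),180,0),((530,-15,170),180,60),((530,-15,170),180,130),((530,-15,170),180,-130),((505,240,64),195,0)):
        p,q,_=potq(G,np.radians(psi),np.radians(a),np.radians(t))
        if fl:q=alt(q)
        s=r.solve_ik(p,q); o.append('-' if s is None else ','.join(f'{v:.1f}' for v in s))
    print(a,fl,o)
E
```

```text
30 0 ['0.8,0.8,1.4,-0.4,1.3,-2.3', '0.6,0.3,1.7,-0.6,1.0,2.9', '-0.2,0.2,2.1,0.3,0.4,1.0', '-', '-', '-0.7,1.2,1.9,1.5,2.2,0.4', '-']
30 1 ['0.8,0.8,1.4,-0.4,1.3,0.9', '0.6,0.3,1.7,-0.6,1.0,-0.2', '-0.2,0.2,2.1,0.3,0.4,-2.1', '-', '-', '-0.7,1.2,1.9,1.5,2.2,-2.8', '-']
45 0 ['0.9,0.9,1.3,-0.5,1.5,-2.2', '0.7,0.3,1.8,-1.0,0.9,-3.0', '-', '-', '0.2,1.2,2.1,4.1,2.2,2.8', '-0.7,1.2,2.1,1.7,2.1,0.3', '0.3,0.6,2.3,3.3,0.5,-1.6']
45 1 ['0.9,0.9,1.3,-0.5,1.5,1.0', '0.7,0.3,1.8,-1.0,0.9,0.2', '-', '-', '0.2,1.2,2.1,4.1,2.2,-0.3', '-0.7,1.2,2.1,1.7,2.1,-2.8', '0.3,0.6,2.3,3.3,0.5,1.5']
60 0 ['0.9,1.0,1.2,-0.6,1.8,-2.2', '-', '-0.3,0.4,2.4,2.7,0.7,-1.4', '0.1,0.6,2.4,3.8,1.3,-2.7', '0.1,1.2,2.3,3.8,2.2,2.8', '-0.7,1.2,2.3,1.9,2.0,0.3', '0.3,0.8,2.4,3.2,1.0,-1.6']
60 1 ['0.9,1.0,1.2,-0.6,1.8,1.0', '-', '-0.3,0.4,2.4,2.7,0.7,1.7', '0.1,0.6,2.4,3.8,1.3,0.4', '0.1,1.2,2.3,3.8,2.2,-0.4', '-0.7,1.2,2.3,1.9,2.0,-2.9', '0.3,0.8,2.4,3.2,1.0,1.6']
75 0 ['0.9,1.2,1.1,-0.8,2.0,-2.2', '-', '-0.4,0.7,2.6,2.8,1.4,-1.6', '-0.1,0.8,2.6,3.3,1.7,-2.6', '-0.1,1.2,2.5,3.2,2.3,2.5', '-0.6,1.1,2.5,2.2,2.1,0.3', '0.4,1.0,2.4,3.2,1.6,-1.5']
75 1 ['0.9,1.2,1.1,-0.8,2.0,1.0', '-', '-0.4,0.7,2.6,2.8,1.4,1.5', '-0.1,0.8,2.6,3.3,1.7,0.5', '-0.1,1.2,2.5,3.2,2.3,-0.6', '-0.6,1.1,2.5,2.2,2.1,-2.9', '0.4,1.0,2.4,3.2,1.6,1.6']
90 0 ['0.9,1.3,1.0,-0.9,2.2,-2.2', '-', '-0.4,1.0,2.6,2.7,2.0,-1.8', '-0.4,1.0,2.6,2.7,2.0,-2.8', '-0.4,1.0,2.6,2.7,2.0,2.2', '-0.4,1.0,2.6,2.7,2.0,0.5', '0.4,1.3,2.4,3.3,2.1,-1.5']
90 1 ['0.9,1.3,1.0,-0.9,2.2,0.9', '-', '-0.4,1.0,2.6,2.7,2.0,1.4', '-0.4,1.0,2.6,2.7,2.0,0.3', '-0.4,1.0,2.6,2.7,2.0,-0.9', '-0.4,1.0,2.6,2.7,2.0,-2.6', '0.4,1.3,2.4,3.3,2.1,1.6']
```

```bash
python3 - <<'E'
from h import *
rad=np.radians
def f(s): return '-' if s is None else ','.join(f'{v:.1f}' for v in s)
C=np.array([621,-16.]);M=np.array([592,262.])
def G(c,psi,z): return (*(c+89*np.array([np.cos(rad(psi)),np.sin(rad(psi))])),z)
for a in (60,75,90):
  for psi in range(0,360,20):
    o=[]
    for c,z,t in ((C,135,0),(C,135,65),(C,135,130),(C,135,-65),(C,135,-130),(M,64,0)):
        p,q,_=potq(G(c,psi,z),rad(psi),rad(a),rad(t)); o.append(f(r.solve_ik(p,q)))
    if o.count('-')<5 and (o[2]!='-' or o[4]!='-' or o[5]!='-'): print(a,psi,*o,sep=' | ')
E
```

```text
60 | 140 | - | - | - | 0.1,0.8,2.4,3.5,1.5,-0.3 | 0.2,1.3,2.3,3.7,2.2,0.8 | -
60 | 160 | 0.1,0.5,2.4,3.7,0.8,-1.7 | - | - | -0.4,0.9,2.6,2.6,1.6,-0.5 | -0.3,1.4,2.4,2.6,2.4,0.3 | -
60 | 180 | -0.3,0.5,2.5,2.8,0.9,-1.5 | 0.2,0.8,2.4,3.8,1.4,-2.7 | 0.1,1.3,2.3,3.8,2.3,2.8 | -0.8,0.8,2.4,1.9,1.4,-0.4 | -0.7,1.3,2.3,1.9,2.0,0.2 | 0.6,0.7,2.3,3.8,0.9,-1.7
60 | 200 | -0.7,0.5,2.3,2.0,0.9,-1.3 | -0.3,0.9,2.6,2.9,1.6,-2.8 | -0.4,1.4,2.4,2.6,2.4,2.2 | -0.8,0.8,2.1,1.4,1.4,-0.1 | -0.8,1.2,2.0,1.5,1.9,0.6 | 0.2,0.8,2.4,3.0,1.1,-1.6
60 | 220 | -0.8,0.6,2.1,1.4,1.1,-1.0 | -0.7,0.8,2.4,2.2,1.4,-2.8 | -0.7,1.3,2.2,2.0,2.1,2.2 | -0.8,0.9,1.7,1.1,1.6,0.1 | -0.8,1.2,1.7,1.3,2.0,0.9 | -0.1,0.7,2.3,2.3,1.0,-1.5
60 | 240 | -0.8,0.7,1.7,1.1,1.3,-0.9 | -0.8,0.8,2.1,1.7,1.3,-2.5 | -0.8,1.2,1.9,1.7,1.9,2.5 | -0.7,1.0,1.3,0.9,1.9,0.3 | -0.7,1.3,1.3,1.2,2.2,1.2 | -0.3,0.8,2.1,1.6,1.0,-1.2
60 | 260 | -0.7,0.9,1.3,0.9,1.6,-0.8 | -0.8,0.9,1.7,1.3,1.5,-2.2 | -0.8,1.2,1.6,1.5,1.9,2.9 | -0.6,1.2,0.8,0.8,2.2,0.4 | -0.6,1.4,0.8,1.3,2.4,1.5 | -0.3,0.8,1.8,1.2,1.2,-1.0
60 | 280 | -0.6,1.0,0.9,0.7,1.9,-0.8 | -0.7,1.0,1.3
[... 2181 characters left out ...]
0.2,1.3,2.4,3.0,2.1,-1.6
90 | 220 | -0.9,0.9,2.1,1.6,1.6,-1.4 | -0.9,0.9,2.1,1.6,1.6,-2.6 | -0.9,0.9,2.1,1.6,1.6,2.6 | -0.9,0.9,2.1,1.6,1.6,-0.3 | -0.9,0.9,2.1,1.6,1.6,0.8 | -0.2,1.2,2.3,2.2,1.8,-1.9
90 | 240 | -0.8,1.0,1.7,1.3,1.7,-1.1 | -0.8,1.0,1.7,1.3,1.7,-2.3 | -0.8,1.0,1.7,1.3,1.7,2.9 | -0.8,1.0,1.7,1.3,1.7,-0.0 | -0.8,1.0,1.7,1.3,1.7,1.1 | -0.4,1.1,2.1,1.7,1.6,-1.6
90 | 260 | -0.7,1.1,1.3,1.1,1.9,-0.9 | -0.7,1.1,1.3,1.1,1.9,-2.0 | - | -0.7,1.1,1.3,1.1,1.9,0.2 | -0.7,1.1,1.3,1.1,1.9,1.4 | -0.4,1.1,1.7,1.4,1.6,-1.3
90 | 280 | -0.6,1.3,0.8,1.1,2.2,-0.7 | -0.6,1.3,0.8,1.1,2.2,-1.8 | -0.6,1.3,0.8,1.1,2.2,-3.0 | -0.6,1.3,0.8,1.1,2.2,0.4 | -0.6,1.3,0.8,1.1,2.2,1.6 | -0.3,1.2,1.3,1.2,1.8,-1.0
```

```bash
cat >> h.py <<'E'
def potp(G,psi,a,th):
    """like potq but pot pitched by th about its y (mouth away from handle)"""
    B=R.from_euler('z',psi)*R.from_euler('y',-th)
    z=np.array([-np.sin(a),0,-np.cos(a)]);y=np.array([0,1.,0]);x=np.cross(y,z)
    T=B*R.from_matrix(np.c_[x,y,z]); return np.asarray(G)-6*T.as_matrix()[:,2],T.as_quat(),B
E
python3 - <<'E'
from h import *
rad=np.radians
f=lambda s:'-' if s is None else ','.join(f'{v:.1f}' for v in s)
C=np.array([621,-16.])
for a in (75,82,90):
  p,q,_=potp((404,350,60),rad(93),rad(a),0); print(a,'grasp',f(r.solve_ik(p,alt(q))))
  p,q,_=potp((404,350,220),rad(93),rad(a),0); print(a,'lift',f(r.solve_ik(p,alt(q))))
  for psi in (-40,-20,0,20,40):
    o=[]
    for th in (0,45,90,110,125,140):
        t=rad(th);u=np.array([np.cos(rad(psi)),np.sin(rad(psi))])
        mouth=-89*np.array([np.cos(t),np.sin(t)])+20*np.array([-np.sin(t),np.cos(t)])
        low=mouth[1]-62*abs(np.sin(t))
        G=(*(C-u*(mouth[0] if th>80 else 42 )),max(75-low,190 if th>80 else 230)); p,q,_=potp(G,rad(psi),rad(a),t); o.append(f(r.solve_ik(p,alt(q))))
    print(a,psi,*o,sep=' | ')
E
```

```text
75 grasp 0.9,1.2,1.0,-0.8,2.0,1.0
75 lift 0.9,1.0,1.0,-0.8,2.2,0.8
75 | -40 | -0.3,1.2,0.6,0.7,2.5,2.3 | -0.2,0.7,1.0,0.2,1.9,2.1 | -0.1,0.5,1.4,-0.2,1.0,2.2 | 0.1,0.4,1.7,-0.7,0.7,2.8 | - | -
75 | -20 | - | -0.2,0.8,0.9,0.1,1.9,1.8 | -0.1,0.4,1.5,-0.1,1.0,1.8 | -0.1,0.3,1.8,-0.4,0.5,2.1 | - | 0.1,0.4,2.3,3.7,0.8,-1.8
75 | 0 | - | -0.1,0.8,0.9,-0.1,2.0,1.4 | -0.2,0.4,1.5,0.1,1.0,1.4 | -0.2,0.3,1.9,0.3,0.4,1.1 | - | -0.3,0.4,2.4,2.7,0.8,-1.4
75 | 20 | -0.0,1.2,0.4,-0.8,2.6,0.8 | -0.1,0.8,1.0,-0.2,1.9,1.1 | -0.2,0.4,1.4,0.2,1.0,1.0 | -0.3,0.3,1.8,0.7,0.6,0.4 | -0.5,0.3,2.1,1.4,0.6,-0.4 | -0.6,0.4,2.3,1.9,0.9,-1.1
75 | 40 | 0.1,1.1,0.7,-0.9,2.4,0.6 | -0.0,0.7,1.0,-0.3,1.8,0.8 | -0.2,0.5,1.4,0.2,1.1,0.6 | -0.4,0.4,1.7,0.7,0.9,0.0 | -0.6,0.4,1.9,1.1,0.9,-0.5 | -0.7,0.5,2.0,1.4,1.1,-0.9
82 grasp 0.9,1.3,1.0,-0.8,2.1,1.0
82 lift 0.9,1.0,1.0,-0.9,2.2,0.8
82 | -40 | -0.3,1.2,0.6,0.8,2.6,2.4 | -0.2,0.8,0.9,0.3,2.0,2.1 | -0.1,0.5,1.3,-0.1,1.2,2.2 | 0.0,0.4,1.6,-0.4,0.8,2.5 | - | -
82 | -20 | - | -0.2,0.8,0.8,0.1,2.1,1.8 | -0.1,0.5,1.3,-0.0,1.2,1.8 | -0.1,0.3,1.7,-0.2,0.6,2.0 | - | 0.0,0.4,2.2,3
[... 482 characters left out ...]
0 | -40 | - | -0.3,0.9,0.8,0.4,2.1,2.1 | -0.2,0.6,1.2,0.0,1.4,2.1 | -0.0,0.4,1.6,-0.3,0.9,2.4 | 0.1,0.4,1.8,-0.7,0.7,2.8 | -
90 | -20 | - | -0.2,0.9,0.7,0.1,2.2,1.8 | -0.2,0.6,1.2,0.0,1.4,1.8 | -0.1,0.4,1.6,-0.1,0.8,1.9 | -0.1,0.3,1.9,-0.4,0.4,2.2 | -
90 | 0 | - | -0.1,1.0,0.7,-0.1,2.3,1.4 | -0.1,0.6,1.2,-0.0,1.4,1.4 | -0.2,0.3,1.6,0.1,0.8,1.3 | -0.2,0.3,1.9,0.4,0.4,1.1 | -0.3,0.3,2.2,2.3,0.3,-0.9
90 | 20 | - | -0.0,0.9,0.7,-0.3,2.2,1.1 | -0.1,0.6,1.2,-0.0,1.4,1.1 | -0.3,0.4,1.6,0.3,0.9,0.8 | -0.4,0.3,1.9,0.7,0.6,0.3 | -0.5,0.3,2.1,1.5,0.6,-0.6
90 | 40 | - | 0.0,0.9,0.9,-0.5,2.0,0.8 | -0.1,0.6,1.2,-0.0,1.4,0.7 | -0.3,0.4,1.5,0.3,1.0,0.4 | -0.5,0.4,1.8,0.7,0.9,-0.0 | -0.6,0.4,1.9,1.2,0.9,-0.6
```

```bash
cat >> h.py <<'E'
rad=np.radians
A=rad(75)
def pp(G,psi,th=0):
    p,q,_=potp(G,rad(psi),A,rad(th)); return p,alt(q)
def st(): 
    s=r.get_state();print('t',round(s['time'],1),'q',s['q'].round(2),'p',s['eef_pos'].round(0),'F',s['ft_force'].round(1),'w',round(s['gripper_width'],1),'gf',round(s['gripper_force'],1))
E
python3 - <<'E'
from h import *
G=np.array([404.2,350,58.]);p,q=pp(G,93);b=-R.from_quat(q).as_matrix()[:,2]
r.set_gripper(60)
r.move_ptp(p+b*110,q); st()
r.line_to(p,vel=150,threshold=15); st()
r.set_gripper(0,60); st()
r.line_to(p+[0,0,30],vel=60); st()
r.line_to(p+[0,0,160],vel=150); r.pause(.3);st()
c=cap('side');cv2.imwrite('pics/s1.png',cv2.resize(c['image'][60:340,120:500],None,fx=2,fy=2))
E
```

```text
t 1.9 q [ 1.    1.34  0.58 -0.83  2.28  0.77] p [399. 462.  89.] F [-0.3  0.4  0.9] w 59.8 gf 0.0
t 2.8 q [ 0.92  1.2   1.03 -0.76  2.01  0.97] p [404. 357.  61.] F [-0.4  0.5 -0.4] w 59.9 gf 0.0
t 3.6 q [ 0.92  1.2   1.03 -0.76  2.01  0.97] p [404. 356.  59.] F [-0.4  0.7  0. ] w 11.2 gf 60.0
t 4.3 q [ 0.92  1.16  1.04 -0.77  2.03  0.95] p [404. 356.  90.] F [-0.6 -0.3 -2.2] w 11.8 gf 60.0
t 5.6 q [ 0.92  0.99  1.03 -0.84  2.16  0.8 ] p [404. 356. 219.] F [ 0.1 -0.1 -3. ] w 11.9 gf 60.0
```

View pics/s1.png

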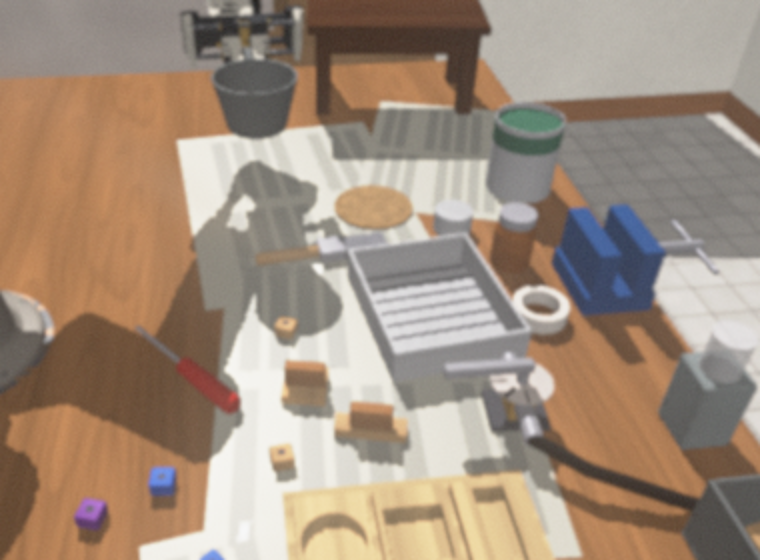

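Side crop: the pot is held upright at (257,95) by its handle, and nothing else has moved. Next, pour.

```bash
python3 - <<'E'
from h import *
C=np.array([621,-16.]);psi=40;u=np.array([np.cos(rad(psi)),np.sin(rad(psi))])
def pose(th,zl=72):
    t=rad(th);mo=-89*np.array([np.cos(t),np.sin(t)])+20*np.array([-np.sin(t),np.cos(t)])
    low=mo[1]-62*abs(np.sin(t)); k=min(1,th/80.)
    off=(mo[0]-10) if th>80 else (mo[0]-10)*k+(-42)*(1-k)
    z=max(zl-low,190) if th>60 else 230
    return pp((*(C-u*off),z),psi,th)
p,q=pose(0); r.line_to(p,q,vel=200); st()
for th,v in ((30,120),(60,120),(80,120),(95,150),(110,150),(125,150),(138,150)):
    p,q=pose(th); r.line_to(p,q,vel=v)
st(); r.pause(.5)
# small shake
z=np.array(p); 
for k in range(2):
    r.line_to(z+[0,0,8],vel=120); r.line_to(z,vel=120)
r.pause(.3)
for n in('top','side'):
    c=cap(n);cv2.imwrite(f'pics/{n}2.png',cv2.resize(c['image'][50:330,100:480],None,fx=2,fy=2))
st()
E
```

```text
Traceback (most recent call last):
cell.MotionError: the arm cannot follow that straight line within its joint ranges
```

```bash
cat > pour.py <<'E'
from h import *
C=np.array([621,-16.]);psi=40;u=np.array([np.cos(rad(psi)),np.sin(rad(psi))])
def pose(th,zl=72):
    t=rad(th);mo=-89*np.array([np.cos(t),np.sin(t)])+20*np.array([-np.sin(t),np.cos(t)])
    low=mo[1]-62*abs(np.sin(t)); k=min(1,th/80.)
    off=(mo[0]-10) if th>80 else (mo[0]-10)*k+42*(1-k)
    z=max(zl-low,190) if th>60 else 230
    return pp((*(C-u*off),z),psi,th)
E
python3 - <<'E'
from pour import *
try:
    p,q=pose(0); r.line_to(p,q,vel=200)
except r.MotionError as e:
    print(e)
    for f in (.25,.5,.75,1):
        G=np.array([404,350,220])*(1-f)+np.array([*(C-u*42),230])*f
        for ps in range(93,25,-10):
            p,q=pp(G,ps);s=r.solve_ik(p,q);print(f,ps,None if s is None else s.round(2))
st()
E
```

```text
t 8.0 q [ 0.08  1.14  0.66 -0.92  2.36  0.64] p [593. -38. 232.] F [ 0.   0.3 -2.1] w 11.8 gf 60.0
```

```bash
python3 - <<'E'
from pour import *
for th,v in ((30,120),(60,120),(80,120),(95,150),(110,150),(125,150),(138,150)):
    p,q=pose(th)
    try: r.line_to(p,q,vel=v)
    except r.MotionError as e:
        print(th,e); r.move_ptp(p,q)
st(); r.pause(.5)
z=np.array(p)
for k in range(2):
    r.line_to(z+[0,0,8],vel=120); r.line_to(z,vel=120)
r.pause(.3)
for n in('top','side'):
    c=cap(n);cv2.imwrite(f'pics/{n}2.png',cv2.resize(c['image'][50:330,100:480],None,fx=2,fy=2))
st()
E
```

```text
t 11.9 q [-0.68  0.52  2.    1.42  1.08 -0.87] p [585. -47. 193.] F [-0.4  0.2 -1.9] w 11.6 gf 60.0
t 13.8 q [-0.68  0.52  2.    1.43  1.09 -0.87] p [584. -47. 193.] F [-0.3  0.1 -1.8] w 11.6 gf 60.0
```

View pics/side2.png

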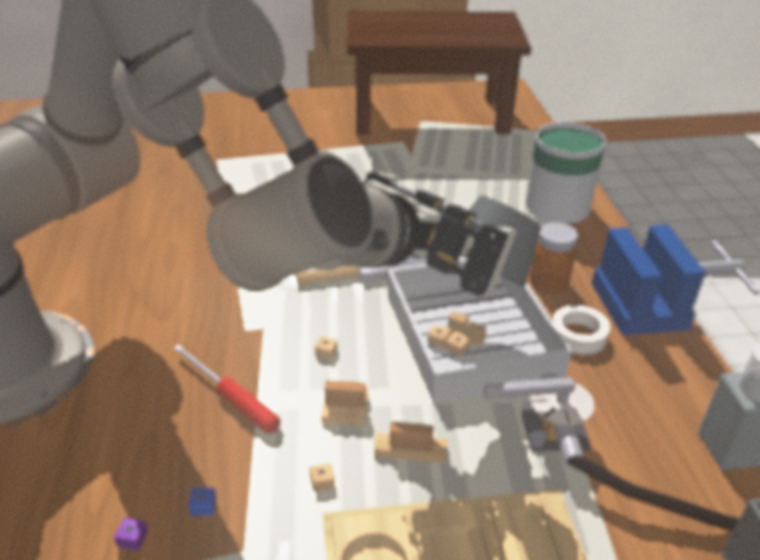

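Side: about 4 pulls are in the tray around (455,330), and the pot is tipped over it. Next, place the pot.

```bash
python3 - <<'E'
from pour import *
p=r.get_state()['eef_pos']
try: r.line_to(p+[-30,0,110],vel=200)
except r.MotionError as e: print(e); r.line_to(p+[0,0,50],vel=200)
M=np.array([591.5,262]);ps=207
G=lambda z:(*(M+89*np.array([np.cos(rad(ps)),np.sin(rad(ps))])),z)
p,q=pp(G(200),ps);r.move_ptp(p,q);r.pause(.3);st()
from meas import *
for n in('top','side'):
    c=cap(n);cv2.imwrite(f'pics/{n}3.png',cv2.resize(c['image'][50:330,60:440],None,fx=2,fy=2))
    P=cloud(c);Z=P[...,2];m=near(P,M,80)&(Z>190)&(Z<245);print(n,np.nanmedian(Z[m]),m.sum())
    X=P[m];ab=np.linalg.lstsq(np.c_[X[:,:2]-M,np.ones(len(X))],X[:,2],rcond=None)[0];print('tilt',ab)
    v,u=np.nonzero(m&~near(P,G(0),35));print(cv2.minEnclosingCircle(onz(c,np.c_[u,v],220)[:,:2].astype(np.float32)))
E
```

```text
t 16.7 q [0.05 0.53 2.48 2.71 1.19 1.63] p [507. 219. 202.] F [ 0.1 -0.2 -2.1] w 11.7 gf 60.0
top 211.70704944304055 1108
tilt [-3.95397326e-02 -3.43398016e-02  2.10616727e+02]
((589.7606811523438, 259.16693115234375), 64.27317810058594)
side 207.86819891501696 794
tilt [-1.54057816e-02 -3.26459661e-03  2.07135302e+02]
((586.7676391601562, 234.4773406982422), 87.96080780029297)
```

View pics/side3.png

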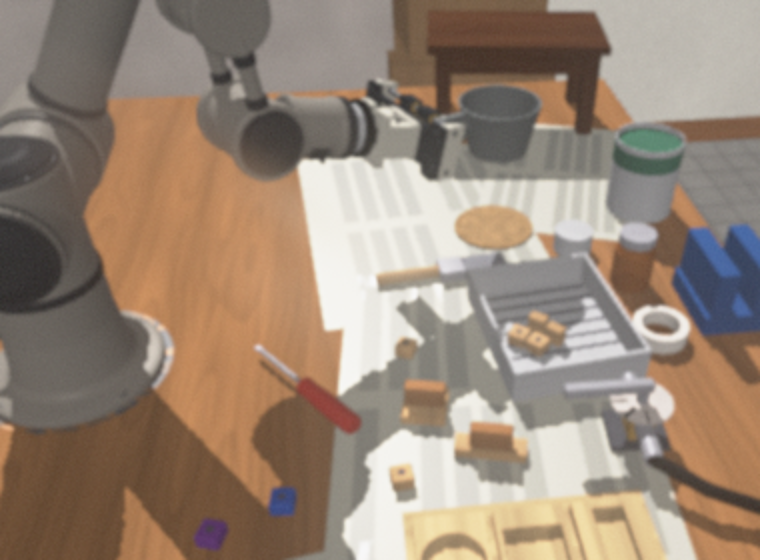

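Side: 4 pulls in the tray at (520–555, 318–340). The pot is upright above the mat and held well. Lower and release.

```bash
python3 - <<'E'
from pour import *
M=np.array([592,262.5]);ps=207
G=lambda z:(*(M+89*np.array([np.cos(rad(ps)),np.sin(rad(ps))])),z)
p,q=pp(G(85),ps);r.line_to(p,q,vel=150)
p,q=pp(G(59),ps);print(r.line_to(p,vel=25,threshold=4));st()
r.set_gripper(40);r.pause(.2);st()
b=-R.from_quat(q).as_matrix()[:,2];e=r.get_state()['eef_pos']
r.line_to(e+b*100,vel=200);r.line_to(r.get_state()['eef_pos']+[-60,-60,120],vel=250);st()
from meas import *
for n in('top','side'):
    c=cap(n);P=cloud(c);Z=P[...,2];m=near(P,M,80)&(Z>66)&(Z<100)&~near(P,G(0),38);v,u=np.nonzero(m);print(n,np.nanmedian(Z[m]),cv2.minEnclosingCircle(onz(c,np.c_[u,v],82)[:,:2].astype(np.float32)))
    import pickle;pickle.dump(c,open(n+'4.pkl','wb'))
cv2.imwrite('pics/top4.png',cv2.resize(cap('top')['image'],(784,588)))
E
```

```text
True
t 18.6 q [0.06 1.04 2.46 2.74 1.64 1.43] p [508. 219.  63.] F [-1.  -0.1  3.9] w 11.9 gf 60.0
t 19.4 q [0.06 1.04 2.46 2.74 1.64 1.43] p [507. 219.  63.] F [-0.7  0.4  0.4] w 40.1 gf 0.0Traceback (most recent call last):
  File "<stdin>", line 8, in <module>
cell.MotionError: the arm cannot follow that straight line within its joint ranges
```

```bash
python3 - <<'E'
from pour import *
from meas import *
M=np.array([592,262.5]);ps=207
e=r.get_state()['eef_pos']
r.line_to(e+[0,0,140],vel=200)
r.move_ptp([420,0,330],down(0.));st()
G=M+89*np.array([np.cos(rad(ps)),np.sin(rad(ps))])
import pickle
for n in('top','side'):
    c=cap(n);P=cloud(c);Z=P[...,2];m=near(P,M,80)&(Z>66)&(Z<100)&~near(P,G,38);v,u=np.nonzero(m);print(n,np.nanmedian(Z[m]),cv2.minEnclosingCircle(onz(c,np.c_[u,v],82)[:,:2].astype(np.float32)))
    pickle.dump(c,open(n+'4.pkl','wb'))
    if n=='top':cv2.imwrite('pics/top4.png',cv2.resize(c['image'],(784,588)))
E
```

```text
t 22.6 q [-0.18  0.09  1.64  0.    1.42 -0.18] p [420.   0. 329.] F [-0.4 -0.3 -0.3] w 40.2 gf 0.0
top 79.21899338057801 ((591.2864990234375, 261.1459045410156), 62.55860900878906)
side 75.64261406214177 ((591.8677368164062, 251.5455780029297), 71.40043640136719)
```

View pics/top4.png

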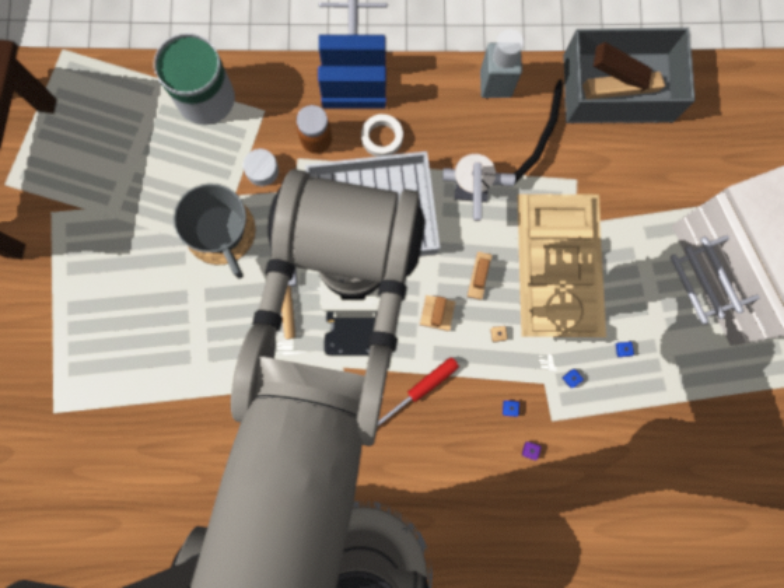

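Top: the pot is empty and upright, centred on the mat. Pull B (499,333) and the blocks have not moved. Next, the loose pulls.

```bash
python3 - <<'E'
from meas import *
import pickle
d=pickle.load(open('side4.pkl','rb'));print(onz(d,[(320,214),(328,208),(328,220),(338,214)],20).round(0))
def pick(x,y,yaw,zt=28,op=50,f=20):
    q=down(rad(yaw));r.set_gripper(op);r.move_ptp([x,y,110],q);r.line_to([x,y,zt],vel=150,threshold=15);r.set_gripper(0,f);st();r.line_to([x,y,120],vel=200)
    return r.get_state()['gripper_width']
def drop(x,y,yaw):
    q=down(rad(yaw));r.move_ptp([x,y,130],q);r.line_to([x,y,44],vel=150,threshold=15);r.set_gripper(45);r.line_to([x,y,130],vel=250)
print(pick(422,-28.5,-26.4))
drop(640,55,6.6)
st()
c=cap('top');cv2.imwrite('pics/t5.png',cv2.resize(c['image'][60:300,180:460],None,fx=2.5,fy=2.5))
E
```

```text
[[580. -19.  20.]
 [607.   4.  20.]
 [596. -45.  20.]
 [629. -24.  20.]]
t 25.2 q [-0.25  0.51  2.05  0.    0.58  0.21] p [422. -29.  28.] F [-0.6 -0.3  6.5] w 26.1 gf 19.9
26.034757349231057
t 28.5 q [-0.03  0.66  1.33  0.    1.15 -0.15] p [640.  55. 131.] F [-0.2  0.1 -0.6] w 45.0 gf 0.0
```

```bash
cat >> h.py <<'E'
def pick(x,y,yaw,zt=30,op=50,f=20,up=120):
    q=down(rad(yaw));r.set_gripper(op);r.move_ptp([x,y,up],q);r.line_to([x,y,zt],vel=150,threshold=15);r.set_gripper(0,f);st();r.line_to([x,y,up],vel=200)
    return r.get_state()['gripper_width']
def drop(x,y,yaw,z=50):
    q=down(rad(yaw));r.move_ptp([x,y,130],q);r.line_to([x,y,z],vel=150,threshold=15);r.set_gripper(42);r.line_to([x,y,150],vel=250)
E
python3 - <<'E'
from meas import *
r.move_ptp([450,-100,250],down(0))
print(pick(400,-241,11.3))
drop(675,-5,-83.4)
r.move_ptp([480,120,300],down(0));st()
import pickle
c=cap('top');d=cap('side');pickle.dump((c,d),open('c6.pkl','wb'))
cv2.imwrite('pics/t6.png',cv2.resize(c['image'][60:270,180:460],None,fx=2.7,fy=2.7,interpolation=cv2.INTER_CUBIC))
for nm,cc in (('top',c),('side',d)):
    P=cloud(cc);S=cv2.cvtColor(cc['image'],cv2.COLOR_BGR2HSV)[...,1];Z=P[...,2]
    for n,xy in dict(bar=(503,-208),sq=(436,-132)).items():
        print(nm,n,'ridge',mask_rect(cc,P,near(P,xy,70)&(S>80)&(Z>34),42))
E
```

```text
t 32.1 q [-0.71  0.55  1.93  0.    0.65 -0.9 ] p [ 400. -241.   30.] F [-0.6  0.9  5.7] w 26.3 gf 19.4
25.879755606230805
t 37.5 q [ 0.09  0.25  1.52 -0.    1.37  0.09] p [480. 120. 299.] F [-0.3 -0.2  0.2] w 42.2 gf 0.0
top bar ridge ((array([ 503.2, -208.8]), array([18. , 50.1]), 76.4), 145, 41.7, array([ 503.4, -208.8]))
top sq ridge ((array([ 434.9, -132.5]), array([17.9, 50.8]), 77.2), 151, 42.2, array([ 434.9, -132.5]))
side bar ridge ((array([ 505.4, -215.2]), array([18.9, 46.9]), 78.2), 116, 41.2, array([ 504.7, -215.1]))
side sq ridge ((array([ 438.5, -138.2]), array([20.2, 45.6]), 82.9), 123, 41.2, array([ 438.5, -138. ]))
```

View pics/t6.png

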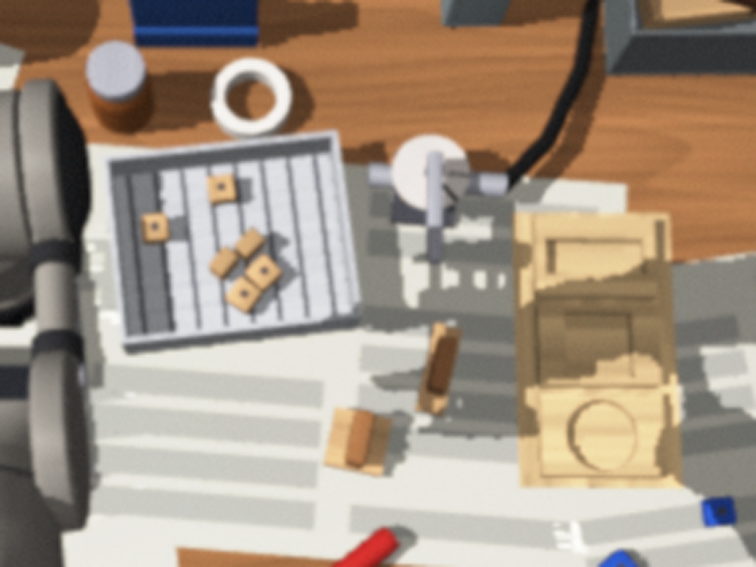

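All 6 pulls are in the tray, at crop pixels (222,187), (155,227), (250,243), (225,262), (263,270) and (243,295). The blocks have not moved. Square block next.

```bash
cat >> h.py <<'E'
def put(x,y,yaw,zend=46):
    q=down(rad(yaw));r.move_ptp([x,y,150],q);r.line_to([x,y,66],vel=150);hit=r.line_to([x,y,zend-2],vel=30,threshold=6);st();return hit
E
python3 - <<'E'
from meas import *
r.move_ptp([436,-134,200],down(rad(77.2)))
print(pick(436,-134,77.2,zt=42,op=55,f=30,up=150))
print(put(527.4,-357.2,90))
E
```

```text
t 41.6 q [-0.47  0.52  1.95  0.    0.67 -1.81] p [ 436. -134.   42.] F [0.  1.1 2. ] w 17.5 gf 30.0
17.79062995308187
t 44.6 q [-0.72  0.75  1.42 -0.    0.97 -2.29] p [ 527. -357.   46.] F [-0.5 -0.4  3.9] w 18.0 gf 30.0
True
```

Seated at z=46. Release it, re-measure the bar, and do the bar.

```bash
python3 - <<'E'
from meas import *
r.set_gripper(40);r.line_to([527.4,-357.2,150],vel=250)
r.move_ptp([480,50,300],down(0))
c=cap('top');P=cloud(c);S=cv2.cvtColor(c['image'],cv2.COLOR_BGR2HSV)[...,1];Z=P[...,2]
o=mask_rect(c,P,near(P,(503,-208),80)&(S>80)&(Z>34),42);print('bar',o)
print('sq',mask_rect(c,P,near(P,(527,-356),60)&(S>80)&(Z>36),46),'sole',np.nanmedian(Z[near(P,(527,-335),6)]),np.nanmedian(Z[near(P,(527,-377),6)]))
(cx,cy),(w,h),a=o[0]
if 70<a<85 and w<h and h<56:
    x,y=cx+1,cy-1.5
    print(pick(x,y,a,zt=42,op=45,f=30,up=150))
    print(put(611.8,-357.8,0))
E
```

```text
bar ((array([ 503. , -208.6]), array([17.8, 50.7]), 74.8), 147, 41.8, array([ 503.3, -208.9]))
sq ((array([ 528.7, -356. ]), array([19.5, 51. ]), 87.3), 159, 45.4, array([ 529.9, -357. ])) sole 16.451921139702563 18.718805717222494
t 51.0 q [-0.54  0.63  1.7   0.    0.81 -1.84] p [ 504. -210.   42.] F [-1.4  0.9  3.4] w 17.9 gf 30.0
17.779767095813597
t 54.2 q [-0.64  0.87  1.17 -0.    1.11 -0.64] p [ 612. -358.   46.] F [-0.2  0.1  4.5] w 18.3 gf 30.0
True
```

```bash
cat > lev.py <<'E'
from meas import *
def lever(c,z=85):
    P=cloud(c);Z=P[...,2];m=near(P,(650,-215),120)&(Z>76)&(Z<100)&(P[...,1]>-330)
    n,l,s,_=cv2.connectedComponentsWithStats(m.astype(np.uint8));i=1+np.argmax(s[1:,4]);v,u=np.nonzero(l==i)
    X=onz(c,np.c_[u,v],z)[:,:2].astype(np.float32);d=cv2.fitLine(X,cv2.DIST_HUBER,0,.01,.01).ravel();return rect(X),np.degrees(np.arctan2(d[1],d[0])).round(1),len(u)
E
python3 - <<'E'
from lev import *
r.set_gripper(40);r.line_to([611.8,-357.8,150],vel=250)
r.move_ptp([480,50,300],down(0))
c=cap('top');d=cap('side');P=cloud(c);S=cv2.cvtColor(c['image'],cv2.COLOR_BGR2HSV)[...,1];Z=P[...,2]
for n,xy in dict(bar=(611,-356),sq=(527,-356)).items():
    print(n,mask_rect(c,P,near(P,xy,60)&(S>80)&(Z>36),46))
print('lever',lever(c))
V=cv2.cvtColor(c['image'],cv2.COLOR_BGR2GRAY)
im=c['image'][100:260,310:450];im2=d['image'][200:400,230:420]
a=cv2.resize(im,(560,600),interpolation=cv2.INTER_CUBIC)[:600]
cv2.imwrite('pics/v1.png',a)
E
```

```text
bar ((array([ 609.2, -356.8]), array([22. , 50.4]), 3.8), 174, 45.1, array([ 609.1, -357.2]))
sq ((array([ 528.7, -356. ]), array([19.5, 50.8]), 87.3), 165, 45.8, array([ 529.6, -356.8]))
lever ((array([ 639. , -199.1]), array([ 14.4, 106.2]), 88.7), np.float32(-1.2), 253)
```

View pics/v1.png

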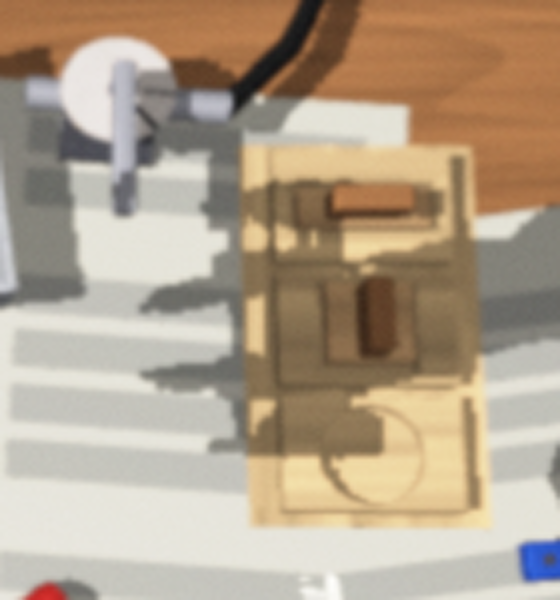

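Crop: the bar is in the top pocket at (372,200) and the square in the middle one at (378,317), both with ridge tops near z 46. The lever is at 0 and the thick mark is at (147,120). Valve next.

```bash
python3 - <<'E'
from lev import *
pv=np.array([680.5,-200.3]);rho=75
def pose(t,z=88):
    d=178.8+t;u=np.array([np.cos(rad(d)),np.sin(rad(d))]);return [*(pv+rho*u),z],down(rad(d-270))
p,q=pose(0,160);r.set_gripper(40);r.move_ptp(p,q);st()
p,q=pose(0);print(r.line_to(p,vel=100,threshold=10))
r.set_gripper(0,15);st()
for t in range(9,46,9):
    p,q=pose(t);r.line_to(p,q,vel=60)
st();r.set_gripper(40);st()
p,q=pose(45,170);r.line_to(p,vel=200)
r.move_ptp([480,50,300],down(0))
c=cap('top');print(lever(c))
cv2.imwrite('pics/v2.png',cv2.resize(c['image'][90:170,310:390],(600,600),interpolation=cv2.INTER_CUBIC))
E
```

```text
t 58.5 q [-0.44  0.62  1.32  0.    1.2   1.15] p [ 606. -198.  161.] F [ 0.5 -0.4 -0.2] w 39.9 gf 0.0
False
t 59.9 q [-0.44  0.7   1.39  0.    1.05  1.15] p [ 606. -199.   88.] F [-0.3  1.   2.8] w 13.5 gf 15.0
t 61.7 q [-0.5   0.76  1.26 -0.    1.12  0.32] p [ 626. -252.   88.] F [ 1.7 -2.9  4.6] w 14.0 gf 15.0
t 62.3 q [-0.5   0.76  1.26  0.    1.12  0.31] p [ 626. -252.   88.] F [-0.7  0.5  0. ] w 40.1 gf 0.0
((array([ 648.2, -227.7]), array([103.6,  17.7]), 41.7), np.float32(42.8), 279)
```

View pics/v2.png

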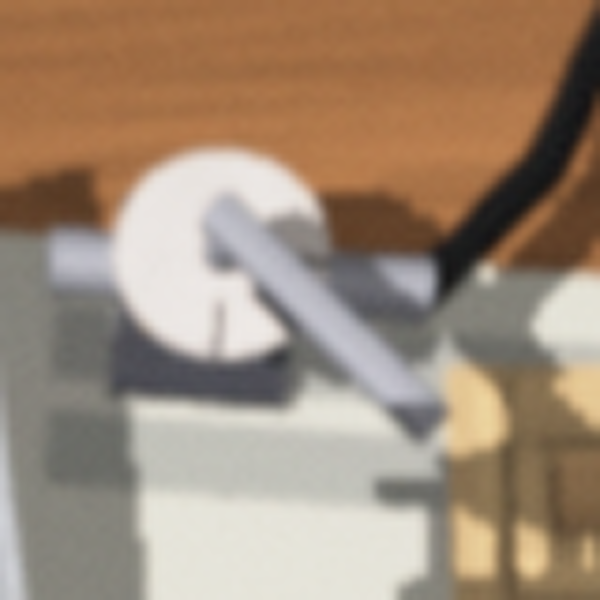

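Crop: the lever lies over the thick mark, about 44° from closed by the fit. The closed mark at (219,330) is now exposed. I'll check the marks' angles numerically and look at the whole scene.

```bash
python3 - <<'E'
from lev import *
import pickle
c=cap('top');c0=pickle.load(open('top0.pkl','rb'))
def marks(cc):
    P=cloud(cc);Z=P[...,2];hsv=cv2.cvtColor(cc['image'],cv2.COLOR_BGR2HSV)
    h,w=Z.shape;u,v=np.meshgrid(np.arange(w),np.arange(h));X=onz(cc,np.c_[u.ravel(),v.ravel()],54).reshape(h,w,3)
    m=near(X,(680,-199),40)&(hsv[...,2]>180)&(hsv[...,1]<40)&(Z<68)
    hull=cv2.convexHull(X[m][:,:2].astype(np.float32))[:,0];print('disc',circ(hull),m.sum());ce=circ(hull)[0][:2]
    d=np.linalg.norm(X[...,:2]-ce,axis=2);k=(d<36)&(d>10)&(hsv[...,2]<120)&(Z<68)
    n,l,s,_=cv2.connectedComponentsWithStats(k.astype(np.uint8),connectivity=8)
    for i in range(1,n):
        Y=X[l==i][:,:2];a=np.degrees(np.arctan2(*(Y.mean(0)-ce)[::-1]))-180
        if len(Y)>2: print(len(Y),Y.mean(0).round(1),'ang',(a%360).round(1),np.median(hsv[...,2][l==i]))
marks(c0);marks(c)
print(lever(c))
cv2.imwrite('pics/end.png',cv2.resize(c['image'],(784,588)))
E
```

```text
disc (array([ 681.4, -198.7,   34.6]), np.float64(0.95)) 339
23 [ 679.9 -225.5] ang 86.7 108.0
28 [ 660.6 -217.9] ang 42.7 101.5
disc (array([ 681.7, -198.8,   35.1]), np.float64(0.85)) 429
6 [ 679.  -231.7] ang 85.3 109.0
((array([ 648.2, -227.7]), array([103.6,  17.7]), 41.7), np.float32(42.9), 279)
```

View pics/end.png

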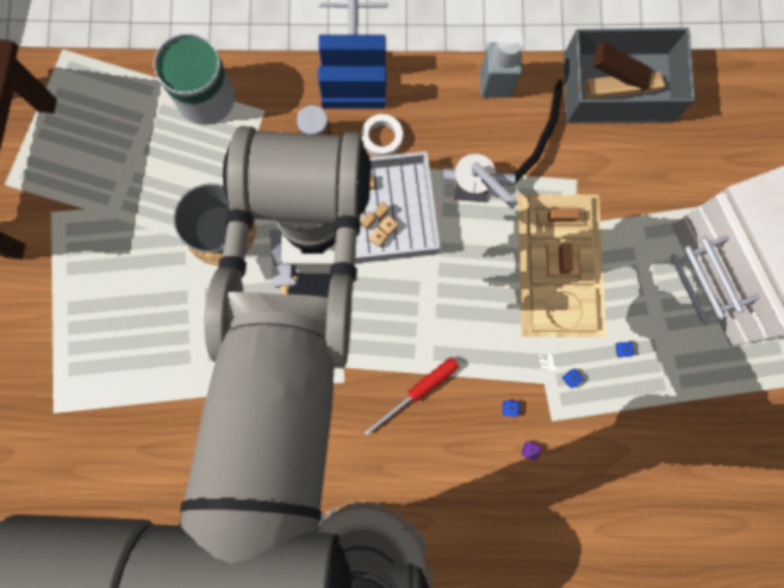

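The lever's world angle of 42.9° matches the thick mark at 42.7°. The blocks are seated, the pulls are in the tray and the pot is on the mat. Handing in.

```bash
python3 -c "
from cell import r
r.pause(.3);print(r.finish_job())"
```

```text
the job is handed in; nothing more can be done
None
```

The job is handed in: all 6 pulls are in the tray, the empty pot stands upright on the mat, the bar and square blocks are in their pockets (there was no round block), and the valve is at half, with the lever measured within about 1° of the thick mark.

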